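# Bring the open ampoule case to the front of the carousel and click its lid shut

### The arm

A 7-joint arm with a two-finger parallel gripper is mounted at the origin on the work surface. World frame = base frame: x ahead of the robot, y to its left, z up, the work surface at z = 0. Lengths are in m, angles in rad, forces in N, time in s.
With the tool pointing down it reaches from about 0.425 to 0.875 m from the base axis. Payload 4.7 kg.
Tool frame: the origin (TCP) lies between the finger pads; the fingertips stand 14 mm ahead of it and the grasp point (between the pads) lies 5 mm behind it; z points along the fingers, y is the line along which they close (so a half turn about z gives the same grasp; the last joint's range is limited). The gripper opens to 87 mm and grips with 3 to 60 N. Pads are 19 mm wide; open, the fingers measure 117 mm over their backs; the gripper's body (75 mm by 190 mm) begins 51 mm behind the grasp point.
Start: joints at [1.281, 0.321, -0.07, 1.45, 0.023, 1.371, -0.057], TCP at [0.194, -0.62, 0.237] pointing down, gripper open.
Joint ranges: [-2.86, 2.86], [-0.3, 2.09], [-1.38, 1.24], [0.06, 2.45], [-1.56, 4.7], [0.09, 2.05], [-2.69, 2.69]. Speed limits (rad/s): [2.57, 2.57, 3.14, 3.14, 3.14, 3.14, 3.14].

### API

Orientations are given as a rotation vector (axis times angle).
In Python, from bench import ctrl gives the robot as it stands.
- The arm moves only by the shell command python3 -m inch 'ROWS' [OPENING] [FORCE]. ROWS is JSON, a list of rows, each a list of 6 numbers: the shift along the world's x, y, z in mm, then the turn, a rotation vector about the world's x, y, z in degrees. In form: [[tx, ty, tz, rx, ry, rz], ...]. A call has 1 to 20 rows; each row is the pose to reach, as a shift and turn from the pose commanded when the call began; what a row does not reach only later rows make up. A row lasts 1/8 s, in which the tool goes at most 62.5 mm and 10.7 degrees, less where a joint would pass 70% of its speed; a pose out of reach is approached as far as the arm can. A call with a gripper value outside its range is refused whole. OPENING is the finger opening in mm, from 0 to 87, set as the call begins (- or left out, the last holds). The fingers move at their own pace and stop on an object; FORCE is the grip in N (left out, the last holds). Time passes only in rows, so rows that repeat a pose let the fingers close. It gives the time, the measured TCP pose, the force, the opening and the grip force at its end, in the units of the state.
- ctrl.get_state(): the state, without advancing time (a new reading comes with each control period).
- ctrl.get_image(name): name is "side" or "top" or "wrist"; returns (picture, depth): 384x512x3 uint8, red, green, blue; 384x512 float32, m along the optical axis (not along the pixel's ray), 0 where there is no reading.
- ctrl.camera_params(name): a dict with "mtx" (3x3 intrinsics, pixels), "T" (4x4, takes a point from camera to world coordinates). Camera axes: x right, y down, z forward; pixel columns grow to the right and rows downward; lengths in m; the calibration is good to about 2 mm. A picture is of the moment at which its call begins: read the wrist's pose just before it. camera_params takes no time and is no camera call; for the wrist camera it gives the pose at the moment of the call.
- ctrl.close_job(): hands the job in; it is judged then, once.
The state is a dict: "time": time; "joint_positions": joint angles; "qd": joint speeds; "joint_torque": joint torques, N m; "position": TCP position; "tool_rot": TCP orientation; "ft_force": force on the tool from outside, world axes, zero at the start; "torque": the same for the moment, N m; "grip_width": opening from 0.0 (shut) to 1.0 (fully open); "grip_force": force on a finger pad.
Only numpy, scipy, OpenCV 4.12 (cv2) and the standard library are available. Lean on these libraries where they do the work, as an engineer would, in place of code of your own. Each camera call takes 0.05 s, during which the arm holds its last target. There are 200 camera calls.

### The job

One of the two white cases on the ampoule carousel has been left open: first push the carousel round by the finger posts on its rim until that case stands in line with the pointer that sticks out of the fixed foot, then press the free edge of its lid down until the spring catch clicks and the lid stays shut by itself. The case gives on a soft pad, so press until you feel the click, but never force it harder than 60 N. Leave the two bottles, the loose vial and the roll of tape around the carousel where they stand.

Things in the scene. Friction and masses are not known exactly. Their poses are not given: they have to be found in the camera images.
- foot: fixed grey foot of the carousel, a disc 200 mm across and 20 mm high; origin on the table at the carousel's vertical axis, z up. A flat arm along its own -x axis, under the platter, carries the pointer
- pointer_top (a point): top of the fixed pointer, a grey upright square pin (25 mm over its corners, 34 mm high) just outside the platter's rim, 198 mm from the carousel's axis along the foot's -x axis
- platter_top (a point): point on the axis at the top face of the round white platter, 340 mm across, top 36 mm above the table. Fixed on it: a hub (34 mm across, to 111 mm above the table), two ampoule racks (70 x 60 mm, centres 105 mm from the axis at 90 degrees either side of the open case, to 88 mm above the table) and, opposite the open case, a twin case already shut (to 110 mm)
- post_a (a point): centre of the top of an upright aluminium finger post, 12 mm across, standing on the platter from 36 to 86 mm above the table, 163 mm from the axis, 0.96 rad clockwise (seen from above) from the open case's direction. Two more posts stand 2.18 rad either side of that direction
- post_b (a point): the same on the post 0.96 rad anticlockwise from the open case's direction
- carousel (a joint): rotation of the platter (rad): 0 when the open case points straight at the pointer, growing anticlockwise seen from above; free from -3 to 3, found at 0.8 to 1.9. The open case's direction from the axis is the foot's yaw + pi + this value. Stiff bearing: it stays where it is left, about 1 N at the rim moves it
- case_rim (a point): centre of the mouth of the open case: white box, 100 mm long radially, 90 mm wide, 50 mm high, walls 45 and 145 mm from the axis, rim 104 mm above the table. It stands on a black rubber pad: beyond the first newton it sinks with its lid about 1 mm per N pressed, 16 mm at most, and comes up again when let go
- lid (a joint): opening of the lid (rad): 0 shut, 0.8 to 1.1 as found. A weak spring (about 1 N at the free edge) lifts it unless the catch holds it. The catch bears on it from about 0.11 rad; passing it takes some 13 N straight down within 15 mm of the free edge (more, nearer the hinge), while the case sinks some 12 mm; then it snaps to about 0 and stays
- lid_hinge (a point): middle of the lid's hinge line, on the top edge of the open case's wall nearest the axis: 45 mm from the axis, 104 mm above the table; the lid's underside starts from here
- lid_edge (a point): middle of the lid's top face at its free edge, 104 mm from the hinge along the plate; the lid is a white plate 105 mm long, 94 mm wide, 6 mm thick. Shut, this point is 149 mm from the axis and 110 mm above the table. The catch, a sprung tongue with a small roller, 34 mm wide, stands just outside it on the case's outer wall
- bottle_a: glass infusion bottle, 68 mm across, 150 mm high, 0.45 kg, standing beside the carousel; origin at the centre of its base. To be left alone
- bottle_b: second glass infusion bottle like the first, on the other side; origin at the centre of its base. To be left alone
- vial: small loose glass vial, 28 mm across, 50 mm high, standing on the table in front of the carousel; origin at the centre of its base. To be left alone
- tape: roll of paper tape lying flat, 76 mm across, 24 mm high; origin at the centre of its underside, in front of the carousel. To be left alone

How it is judged:
By the outcome, as a careful person would: the job done as asked, in the order asked, and still so for the second after the job is handed in, with the robot touching nothing.
It also fails if it takes over 51 s, if anything falls off the work surface, if the arm or the gripper's body presses on something with over 40 N, if the wrist force passes 120 N, or if a joint passes its speed limit or range.

## Working session

There is one attempt and no reset: what is moved stays moved. The work goes in short steps, Python scripts to look and compute and a shell command to move; the robot and the scene stay as the last step left them, time stands still between calls to the robot, and variables do not carry over. Pictures are saved under pics/ and viewed, at most 10 in all, crops included, and the job is handed in when it is done.

```bash
mkdir -p pics; ls
cat > look.py <<'E'
import numpy as np, cv2
from bench import ctrl
def grab(n,fn):
    p=ctrl.camera_params(n); im,d=ctrl.get_image(n)
    cv2.imwrite(f'pics/{fn}.png',cv2.cvtColor(im,cv2.COLOR_RGB2BGR)); np.savez(f'pics/{fn}.npz',im=im,d=d,K=p['mtx'],T=p['T'])
    return im,d,p
def cloud(f):
    z=np.load(f'pics/{f}.npz'); d=z['d']; v,u=np.indices(d.shape)
    P=np.stack([(u-z['K'][0,2])/z['K'][0,0]*d,(v-z['K'][1,2])/z['K'][1,1]*d,d],-1)
    return z['im'],P@z['T'][:3,:3].T+z['T'][:3,3],d>0
def ray(f,u,v,h):
    z=np.load(f'pics/{f}.npz'); r=z['T'][:3,:3]@np.linalg.inv(z['K'])@[u,v,1]; o=z['T'][:3,3]
    return o+r*(h-o[2])/r[2]
E
python3 - <<'E'
from look import *
for n in('top','side'):
    im,d,p=grab(n,n+'0'); print(n,p['T'].round(3).tolist(),(d>0).mean())
s=ctrl.get_state();print(s['time'],s['position'],s['tool_rot'],s['ft_force'])
a=cv2.imread('pics/top0.png')
cv2.imwrite('pics/top0b.png',cv2.resize(a,(800,600)))
E
```

```text
pics
top [[-0.017, -0.995, 0.102, 0.479], [-1.0, 0.017, -0.004, 0.018], [0.002, -0.102, -0.995, 0.871], [0.0, 0.0, 0.0, 1.0]] 0.9957733154296875
side [[0.839, -0.377, 0.392, 0.233], [-0.544, -0.579, 0.608, -0.46], [-0.002, -0.723, -0.691, 0.648], [0.0, 0.0, 0.0, 1.0]] 0.9961039225260416
0.1 [ 0.19424363 -0.61980991  0.23558803] [-3.10377057e+00 -4.75192113e-01  5.99514001e-04] [-0.59522311 -0.48042011 -0.05209221]
```

View pics/top0.png

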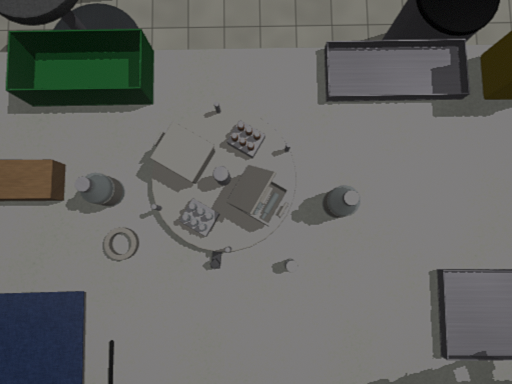

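View pics/side0.png

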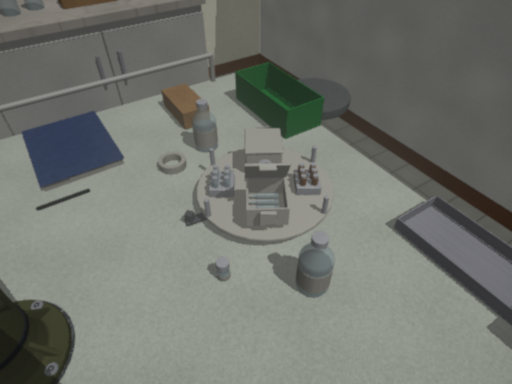

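The top view shows the hub at about (222,176) and the pointer at (216,260). The open case points lower right, towards (265,200), with posts at (217,107), (287,148), (228,249) and (156,208). The bottles are at (97,190) and (342,200), the vial at (290,265) and the tape at (120,243). The side view agrees, with the lid standing open. Next I measure these.

```bash
cat > meas.py <<'E'
from look import *
def blobs(f,lo,hi,box=None,amin=8):
    im,P,ok=cloud(f); m=(ok&(P[...,2]>lo)&(P[...,2]<hi))
    if box: m&=(P[...,0]>box[0])&(P[...,0]<box[1])&(P[...,1]>box[2])&(P[...,1]<box[3])
    n,l,st,c=cv2.connectedComponentsWithStats(m.astype(np.uint8))
    for i in range(1,n):
        if st[i,4]>=amin: print(f,(lo,hi),st[i,4],c[i].round(1),P[l==i].mean(0).round(4))
E
python3 - <<'E'
from meas import *
b=(.2,.9,-.45,.45)
for f in('top0','side0'):
    blobs(f,.105,.118,b); blobs(f,.079,.092,b,6); blobs(f,.028,.034,b,6);blobs(f,.13,.2,b,10);blobs(f,.044,.056,b,6)
im,P,ok=cloud('top0')
E
```

```text
top0 (0.105, 0.118) 2112 [181.6 151.5] [0.6581 0.1755 0.1099]
top0 (0.105, 0.118) 36 [158.  137.6] [0.6901 0.227  0.1078]
top0 (0.105, 0.118) 124 [237.4 183.6] [0.5862 0.0563 0.1129]
top0 (0.105, 0.118) 193 [220.  173.5] [0.6089 0.0933 0.1105]
top0 (0.105, 0.118) 225 [ 94.7 187.8] [0.5824 0.3592 0.111 ]
top0 (0.105, 0.118) 216 [342. 201.] [ 0.5454 -0.1644  0.111 ]
top0 (0.105, 0.118) 35 [282.6 208.8] [ 0.5314 -0.0387  0.1064]
top0 (0.079, 0.092) 242 [115.   85.4] [0.8185 0.3313 0.0856]
top0 (0.079, 0.092) 6 [63.3 91.7] [0.805  0.4465 0.087 ]
top0 (0.079, 0.092) 22 [215.5 104.1] [0.7711 0.1047 0.0851]
top0 (0.079, 0.092) 42 [240.  125.5] [0.7208 0.0503 0.0853]
top0 (0.079, 0.092) 37 [248.2 130.1] [0.7097 0.0321 0.086 ]
top0 (0.079, 0.092) 40 [233.8 136.2] [0.6967 0.0644 0.0853]
top0 (0.079, 0.092) 39 [256.1 134.9] [0.6989 0.0147 0.0851]
top0 (0.079, 0.092) 38 [241.8 140.8] [0.6858 0.0467 0.0856]
top0 (0.079, 0.092) 39 [249.9 145.3] [0.6752 0.0289 0.0857]
top0 (0.079, 0.092) 23 [287.6 145. ] [ 0.6746 -0.0549  0.0856]
top0 (0.079, 0.092) 56 [202.6 166.1] [0.6302 0.134  0.0857]
top0 (0.0
[... 5807 characters left out ...]
1 0.0153 0.1714]
side0 (0.13, 0.2) 282 [319.1 239.5] [ 0.5448 -0.1755  0.1471]
side0 (0.044, 0.056) 192 [281.2 115.3] [0.8238 0.3233 0.0502]
side0 (0.044, 0.056) 84 [205.  136.9] [0.5747 0.3468 0.0501]
side0 (0.044, 0.056) 15 [312.2 158.3] [0.7681 0.1027 0.0503]
side0 (0.044, 0.056) 15 [211.8 160.8] [0.5404 0.2403 0.049 ]
side0 (0.044, 0.056) 99 [306.5 190. ] [0.6785 0.0142 0.0498]
side0 (0.044, 0.056) 91 [220.8 192.3] [0.5013 0.1197 0.0501]
side0 (0.044, 0.056) 17 [323.7 208.8] [ 0.672  -0.0569  0.05  ]
side0 (0.044, 0.056) 18 [207.1 211.7] [0.4443 0.08   0.0507]
side0 (0.044, 0.056) 138 [221.5 262.5] [ 0.4047 -0.0594  0.0495]
side0 (0.044, 0.056) 119 [311.  280.8] [ 0.5271 -0.1898  0.05  ]
```

Run:
```python
import numpy as np
from scipy.optimize import least_squares as L
# far=+2.18, b=+.96, a=-.96, left=-2.18
p=np.array([[.7704,.1045],[.6741,-.055],[.4464,.0818],[.5418,.2418]]);o=np.array([2.18,.96,-.96,-2.18])
f=lambda x:(x[:2]+.163*np.c_[np.cos(x[2]+o),np.sin(x[2]+o)]-p).ravel()
r=L(f,[.61,.094,-2.1]);c=r.x[:2];print(r.x,f(r.x).round(4))
P=np.array([.4121,.1143]);d=P-c;pa=np.arctan2(d[1],d[0]);print('ptr',np.hypot(*d),pa)
q=(r.x[2]-pa)%(2*np.pi);print('q',q)
A=r.x[2]+2.18
for k in np.linspace(0,1,9):
  t=A-q*k; 
  e=c+.163*np.array([np.cos(t),np.sin(t)]);print(round(k,2),round(np.degrees(t),1),e.round(4), 'bottle',np.hypot(*(e-[.547,-.172])).round(3))
for s in(0,45,104): print(s,(c+(45+s if s else 45)/1000*np.array([np.cos(pa),np.sin(pa)])).round(4))
```

```text
[ 0.60822977  0.09336621 -2.11156195] [ 0.0004  0.      0.0005 -0.0005 -0.0008  0.0002 -0.0002  0.0003]
ptr 0.19724378316796898 3.035260840681111
q 1.136362514017307
0.0 3.9 [0.7708 0.1045] bottle 0.356
0.12 -4.2 [0.7708 0.0814] bottle 0.338
0.25 -12.4 [0.7675 0.0585] bottle 0.319
0.38 -20.5 [0.7609 0.0363] bottle 0.299
0.5 -28.6 [0.7513 0.0153] bottle 0.277
0.62 -36.8 [ 0.7388 -0.0042] bottle 0.255
0.75 -44.9 [ 0.7237 -0.0217] bottle 0.232
0.88 -53.0 [ 0.7062 -0.0369] bottle 0.209
1.0 -61.2 [ 0.6868 -0.0495] bottle 0.186
0 [0.5635 0.0981]
45 [0.5187 0.1029]
104 [0.4601 0.1092]
```

The fit is consistent: residuals are under 1 mm and the pointer radius is 197 mm (198 given). That puts the axis at (0.608,0.093), with a clockwise turn of 1.136 rad needed. I'll put the part-open fingers around the far post at (0.771,0.1045), well clear of the bottles, and push from there.

```bash
python3 -m inch '[[0,0,63,0,0,10],[50,60,63,0,0,20],[577,724,63,0,0,40],[577,724,63,0,0,60],[577,724,63,0,0,80],[577,724,63,0,0,100],[577,724,63,0,0,120],[577,724,63,0,0,140],[577,724,63,0,0,166.5],[577,724,63,0,0,166.5],[577,724,63,0,0,166.5],[577,724,63,0,0,166.5],[577,724,63,0,0,166.5],[577,724,63,0,0,166.5],[577,724,63,0,0,166.5],[577,724,63,0,0,166.5],[577,724,63,0,0,166.5],[577,724,63,0,0,166.5],[577,724,63,0,0,166.5]]' 40; python3 -c "
from look import *
print(ctrl.get_state())
grab('wrist','w1')
from meas import *
blobs('w1',.079,.092,(.7,.9,0,.2))"
```

```text
time: 2.48
position: [0.7714, 0.1015, 0.3003]
tool_rot: [-0.102, 3.139, -0.002]
ft_force: [0.1, -0.4, -0.6]
grip_width: 0.463
grip_force: 0.0
{'time': 2.475, 'joint_positions': array([ 0.21486691,  0.70791023, -0.79039553,  0.9076086 ,  0.48494667,
        1.67786816,  1.25276863]), 'qd': array([ 0.00569866, -0.00910341, -0.00118721, -0.0008006 , -0.0021065 ,
        0.00027508,  0.00063434]), 'joint_torque': array([-9.52141061e-01, -6.26431775e+01, -1.13224018e+01, -2.76856041e+01,
       -2.60048267e-02,  5.55273111e-02, -2.96830432e-03]), 'position': array([0.77138308, 0.10145381, 0.30031917]), 'tool_rot': array([-1.02443208e-01,  3.13907578e+00, -2.13864777e-03]), 'ft_force': array([ 0.11455623, -0.38547725, -0.60632626]), 'torque': array([ 0.07285908, -0.15190139,  0.03777106]), 'grip_force': 0.0, 'grip_width': 0.46345769841246}
w1 (0.079, 0.092) 56 [192.3 112.4] [0.703  0.0129 0.0862]
w1 (0.079, 0.092) 122 [206.5 119.2] [0.7101 0.0308 0.0862]
w1 (0.079, 0.092) 34 [232.3 114.3] [0.702  0.0629 0.0853]
w1 (0.079, 0.092) 120 [220.5 128.7] [0.7205 0.0486 0.086 ]
w1 (0.079, 0.092) 68 [259.7 169.6] [0.7702 0.102  0.0857]
```

The wrist view agrees (post at 0.770, 0.102). I lower the fingers around it, then narrow them.

```bash
python3 -m inch '[[-1,2,-60,0,0,0],[-1,2,-120,0,0,0],[-1,2,-180,0,0,0],[-1,2,-225,0,0,0],[-1,2,-225,0,0,0]]' 40;  python3 -m inch '[[0,0,0,0,0,0],[0,0,0,0,0,0],[0,0,0,0,0,0]]' 15 5
```

```text
time: 3.15
position: [0.7678, 0.1027, 0.0705]
tool_rot: [0.104, -3.133, 0.004]
ft_force: [0.5, -0.3, 1.9]
grip_width: 0.46
grip_force: 0.0
time: 3.52
position: [0.7715, 0.106, 0.0771]
tool_rot: [-0.107, 3.136, 0.001]
ft_force: [-0.7, 0.0, 0.4]
grip_width: 0.221
grip_force: 0.0
```

```bash
python3 -c "
import numpy as np
for k in range(1,18):
  t=np.radians(3.9-65.1*k/16);s=np.radians(3.9);print([round(163*(np.cos(t)-np.cos(s)),1),round(163*(np.sin(t)-np.sin(s)),1),0,0,0,round(-65.1*k/16,1)],end=',')"
```

```text
[np.float64(0.4), np.float64(-11.6), 0, 0, 0, -4.1],[np.float64(-0.1), np.float64(-23.1), 0, 0, 0, -8.1],[np.float64(-1.3), np.float64(-34.6), 0, 0, 0, -12.2],[np.float64(-3.4), np.float64(-46.0), 0, 0, 0, -16.3],[np.float64(-6.3), np.float64(-57.2), 0, 0, 0, -20.3],[np.float64(-10.0), np.float64(-68.2), 0, 0, 0, -24.4],[np.float64(-14.4), np.float64(-78.9), 0, 0, 0, -28.5],[np.float64(-19.6), np.float64(-89.2), 0, 0, 0, -32.5],[np.float64(-25.5), np.float64(-99.2), 0, 0, 0, -36.6],[np.float64(-32.1), np.float64(-108.7), 0, 0, 0, -40.7],[np.float64(-39.3), np.float64(-117.7), 0, 0, 0, -44.8],[np.float64(-47.2), np.float64(-126.2), 0, 0, 0, -48.8],[np.float64(-55.7), np.float64(-134.1), 0, 0, 0, -52.9],[np.float64(-64.7), np.float64(-141.4), 0, 0, 0, -57.0],[np.float64(-74.2), np.float64(-148.0), 0, 0, 0, -61.0],[np.float64(-84.1), np.float64(-153.9), 0, 0, 0, -65.1],[np.float64(-94.4), np.float64(-159.1), 0, 0, 0, -69.2],
```

```bash
python3 -m inch '[[0,-12,0,0,0,-4],[0,-23,0,0,0,-8],[-1,-35,0,0,0,-12],[-3,-46,0,0,0,-16],[-6,-57,0,0,0,-20],[-10,-68,0,0,0,-24],[-14,-79,0,0,0,-28]]'; python3 -c "
from look import *; from meas import *
grab('top','t2');blobs('t2',.13,.2,(.4,.75,-.1,.3),100)"
```

```text
time: 4.4
position: [0.757, 0.0275, 0.0759]
tool_rot: [0.658, 3.07, 0.003]
ft_force: [-0.5, 1.3, 0.2]
grip_width: 0.172
grip_force: 0.6
t2 (0.13, 0.2) 308 [235.9 107.7] [0.7361 0.0553 0.1572]
t2 (0.13, 0.2) 1134 [239.8 204.6] [0.5371 0.0494 0.1677]
```

View pics/t2.png

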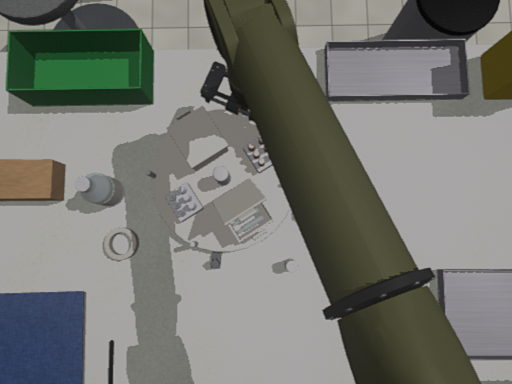

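The platter turns along with the post: the open case is now at (250,220) and the hub at (221,175). The arm passes over bottle_b, so I check its height there before going on.

```bash
python3 -c "
from look import *
im,P,ok=cloud('t2')
for u,v in((300,80),(320,130),(345,198),(330,200),(360,200),(380,270)): print(u,v,P[v,u].round(3))
grab('side','s2')"
```

```text
300 80 [ 0.636 -0.03   0.514]
320 130 [ 0.577 -0.045  0.534]
345 198 [ 0.509 -0.06   0.559]
330 200 [ 0.507 -0.047  0.557]
360 200 [ 0.507 -0.073  0.559]
380 270 [ 0.449 -0.08   0.579]
```

View pics/s2.png

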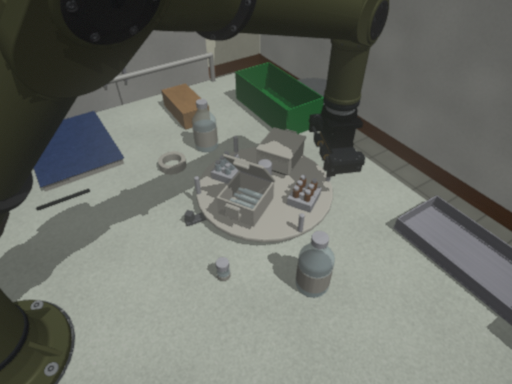

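The arm is at about 0.5 m, well clear of everything; the gripper is on the far post at (328,160). I continue the push.

```bash
python3 -m inch '[[-5,-10,0,0,0,-4],[-11,-20,0,0,0,-8],[-18,-30,0,0,0,-12],[-25,-39,0,0,0,-16],[-33,-47,0,0,0,-20],[-42,-55,0,0,0,-24],[-51,-62,0,0,0,-28],[-60,-69,0,0,0,-32],[-69,-74.5,0,0,0,-36],[-69,-74.5,0,0,0,-36]]'
cat > ang.py <<'E'
import sys
from meas import *
from scipy.optimize import least_squares as L
def posts(f):
    c=np.array([.60823,.09337]);im,P,ok=cloud(f); m=(ok&(P[...,2]>.079)&(P[...,2]<.092)).astype(np.uint8)
    n,l,st,_=cv2.connectedComponentsWithStats(m)
    for i in range(1,n):
        q=P[l==i].mean(0)[:2]-c;r=np.hypot(*q)
        if .155<r<.171 and 5<st[i,4]<60:
            print(f,st[i,4],(q+c).round(4),round(r,4),[round(float((np.arctan2(q[1],q[0])-3.0353-o+np.pi)%(2*np.pi)-np.pi),4) for o in(2.18,.96,-.96,-2.18)])
for n in('top','side'):
    grab(n,n+sys.argv[1]);posts(n+sys.argv[1])
    blobs(n+sys.argv[1],.028,.034,(.38,.43,.09,.14))
E
python3 ang.py 3
```

```text
time: 5.75
position: [0.6874, -0.0479, 0.0753]
tool_rot: [1.57, 2.72, -0.001]
ft_force: [0.5, -0.0, 0.5]
grip_width: 0.176
grip_force: 0.4
top3 27 [0.7165 0.2153] 0.1631 [1.9129, 3.1329, -1.2303, -0.0103]
top3 27 [0.5314 0.2363] 0.1622 [3.132, -1.9312, -0.0112, 1.2088]
top3 23 [ 0.5016 -0.0275] 0.1612 [-1.2257, -0.0057, 1.9143, 3.1343]
top3 (0.028, 0.034) 37 [214.1 264.1] [0.412  0.116  0.0324]
side3 17 [0.7152 0.2159] 0.1626 [1.9211, 3.1411, -1.2221, -0.0021]
side3 18 [0.5299 0.236 ] 0.1628 [3.141, -1.9222, -0.0022, 1.2178]
side3 32 [ 0.4999 -0.0288] 0.1633 [-1.2282, -0.0082, 1.9118, 3.1318]
side3 (0.028, 0.034) 33 [188.6 213.5] [0.4121 0.115  0.0322]
```

The carousel now reads about -0.005 rad from the line, under 1 mm at the rim. I open, lift off and measure the lid.

```bash
python3 -m inch '[[0,0,0,0,0,0],[0,0,0,0,0,0],[0,0,60,0,0,0],[0,0,120,0,0,0],[0,0,180,0,0,0],[0,0,240,0,0,0]]' 30; python3 -m inch '[[-20,20,10,0,0,10],[-60,50,10,0,0,20],[-100,90,10,0,0,30],[-130,130,10,0,0,40],[-162,151,10,0,0,54],[-162,151,10,0,0,54],[-162,151,10,0,0,54]]' 0
python3 ang.py 4; python3 -c "
from look import *
c=np.array([.60823,.09337]);a=3.033;e=np.array([np.cos(a),np.sin(a)]);t=np.array([-e[1],e[0]])
im,P,ok=cloud('side4');grab('wrist','w4')
for f in('top4','side4','w4'):
  im,P,ok=cloud(f);d=P[...,:2]-c;r=d@e;s=d@t
  m=ok&(abs(s)<.035)&(r>.04)&(r<.16)&(P[...,2]>.13)&(P[...,2]<.215)
  if m.sum()<20: print(f,m.sum());continue
  k=np.polyfit(r[m],P[...,2][m],1);print(f,m.sum(),'theta',np.arctan(k[0]),k,'top',np.percentile(P[...,2][m],99),'r',np.percentile(r[m],[1,99]))"
```

```text
time: 6.6
position: [0.6873, -0.0475, 0.3167]
tool_rot: [1.572, 2.72, 0.001]
ft_force: [0.6, -0.2, -0.4]
grip_width: 0.345
grip_force: 0.0
time: 7.48
position: [0.5253, 0.1036, 0.3249]
tool_rot: [0.166, 3.136, -0.001]
ft_force: [-0.7, -0.7, -0.1]
grip_width: 0.007
grip_force: 0.0
top4 23 [ 0.6864 -0.0491] 0.1625 [-0.0014, 1.2186, 3.1386, -1.9246]
top4 24 [ 0.5021 -0.028 ] 0.1612 [-1.2216, -0.0016, 1.9184, 3.1384]
top4 (0.028, 0.034) 13 [216.8 264.2] [0.4119 0.1098 0.0325]
side4 17 [0.7143 0.2158] 0.162 [1.9247, -3.1385, -1.2185, 0.0015]
side4 19 [0.5299 0.2363] 0.163 [3.1402, -1.923, -0.003, 1.217]
side4 24 [ 0.6851 -0.0501] 0.1627 [-0.0111, 1.2089, 3.1289, -1.9343]
side4 34 [ 0.4999 -0.0289] 0.1634 [-1.228, -0.008, 1.912, 3.132]
side4 (0.028, 0.034) 22 [188.7 215. ] [0.4104 0.111  0.0317]
top4 0
side4 256 theta 0.8164056021114331 [1.06402051 0.07741374] top 0.1930114053809761 r [0.05607547 0.11448506]
w4 2149 theta 0.8485105920677465 [1.13491911 0.07191941] top 0.19312486741921234 r [0.05680292 0.11435797]
```

View pics/side4.png

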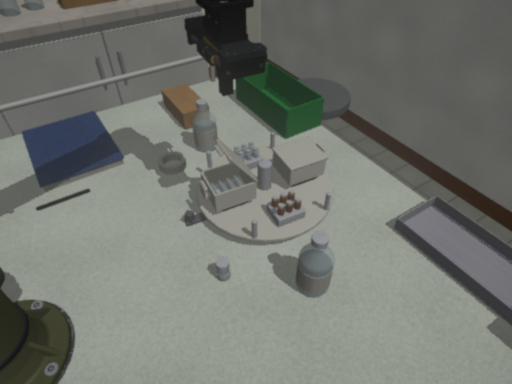

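The side view shows the case in line with the pointer (192,215), with the lid tilted back at (235,160). The lid angle is about 0.86 rad. I swing the lid down along its arc with the closed fingertips.

```bash
python3 -m inch '[[-11,1,-55,0,0,0],[-11,1,-105,0,0,0],[-11,1,-125,0,0,0],[-17,2,-134,0,0,0],[-23,2,-140,0,0,0],[-29,3,-147,0,0,0],[-35,4,-155,0,0,0],[-42,5,-168,0,0,0],[-47,5,-181,0,0,0],[-48,5,-187,0,0,0],[-48,5,-187,0,0,0]]' 0; python3 -c "
from look import *
grab('side','s5');a=cv2.imread('pics/s5.png')[130:260,140:360];cv2.imwrite('pics/s5c.png',cv2.resize(a,None,fx=3,fy=3))"
```

```text
time: 9.0
position: [0.4768, 0.1082, 0.1369]
tool_rot: [-0.167, -3.136, -0.0]
ft_force: [-1.1, -0.4, 1.7]
grip_width: 0.005
grip_force: 0.3
```

View pics/s5c.png

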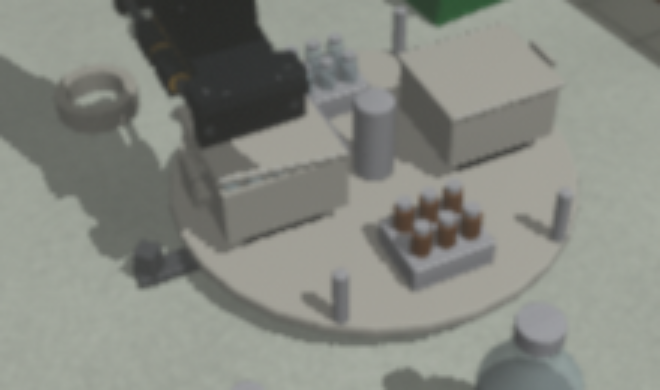

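The lid is almost down: only a thin gap is left at its free edge, around (265,180) in the crop. Now I press straight down in small steps, watching the force.

```bash
python3 -m inch '[[-2,0,-2,0,0,0],[-2,0,-4,0,0,0],[-2,0,-6,0,0,0],[-2,0,-6,0,0,0]]'; python3 -m inch '[[0,0,-2,0,0,0],[0,0,-4,0,0,0],[0,0,-4,0,0,0]]'
```

```text
time: 9.55
position: [0.4759, 0.1083, 0.132]
tool_rot: [0.167, 3.136, 0.0]
ft_force: [1.4, -0.2, 4.5]
grip_width: 0.003
grip_force: 2.2
time: 9.93
position: [0.476, 0.1083, 0.1283]
tool_rot: [0.167, 3.136, 0.0]
ft_force: [-0.8, -0.0, 7.1]
grip_width: 0.003
grip_force: 3.8
```

```bash
python3 -m inch '[[0,0,-2,0,0,0],[0,0,-4,0,0,0],[0,0,-4,0,0,0]]'
```

```text
time: 10.3
position: [0.476, 0.1084, 0.1247]
tool_rot: [0.167, 3.136, -0.0]
ft_force: [-1.5, -0.8, 11.2]
grip_width: 0.006
grip_force: 5.5
```

```bash
python3 -m inch '[[0,0,-1,0,0,0],[0,0,-2,0,0,0],[0,0,-2,0,0,0]]';  python3 -m inch '[[0,0,-1,0,0,0],[0,0,-2,0,0,0],[0,0,-2,0,0,0]]'
```

```text
time: 10.68
position: [0.476, 0.1084, 0.123]
tool_rot: [0.167, 3.136, -0.001]
ft_force: [-2.3, -1.1, 12.9]
grip_width: 0.003
grip_force: 6.3
time: 11.05
position: [0.476, 0.1085, 0.1212]
tool_rot: [0.167, 3.136, -0.001]
ft_force: [-2.5, -0.7, 15.0]
grip_width: 0.003
grip_force: 7.1
```

```bash
python3 -m inch '[[0,0,-1,0,0,0],[0,0,-2,0,0,0],[0,0,-2,0,0,0]]'
```

```text
time: 11.42
position: [0.4753, 0.1086, 0.118]
tool_rot: [-0.167, -3.137, -0.0]
ft_force: [-2.9, 0.4, 8.0]
grip_width: 0.007
grip_force: 3.7
```

The force fell from 15 N to 8 N, which is the click. I lift off and check.

```bash
python3 -m inch '[[0,0,5,0,0,0],[0,0,12,0,0,0],[0,0,60,0,0,0],[0,0,120,0,0,0],[0,0,160,0,0,0],[20,-60,160,0,0,0],[20,-120,160,0,0,0],[20,-180,160,0,0,0],[20,-180,160,0,0,0],[20,-180,160,0,0,0],[20,-180,160,0,0,0]]'; python3 ang.py 6; python3 -c "
from look import *; from meas import *
c=np.array([.60823,.09337]);a=3.033;e=np.array([np.cos(a),np.sin(a)]);t=np.array([-e[1],e[0]])
for f in('top6','side6'):
  im,P,ok=cloud(f);d=P[...,:2]-c;r=d@e;s=d@t
  m=ok&(abs(s)<.04)&(r>.05)&(r<.145)&(P[...,2]>.1)&(P[...,2]<.2)
  print(f,m.sum(),np.polyfit(r[m],P[...,2][m],1),P[...,2][m].mean())
for f in('top0','top6'):
  blobs(f,.13,.16,(.5,.62,-.25,.4),100);blobs(f,.044,.056,(.38,.43,-.1,0));blobs(f,.02,.027,(.35,.5,.25,.4),50)
a=cv2.imread('pics/side6.png')[80:310,120:360];cv2.imwrite('pics/s6c.png',cv2.resize(a,None,fx=2.5,fy=2.5))"
```

```text
time: 12.8
position: [0.4955, -0.0699, 0.2776]
tool_rot: [-0.162, -3.137, -0.001]
ft_force: [0.3, 0.5, 0.4]
grip_width: 0.006
grip_force: 0.0
top6 27 [0.7174 0.2139] 0.1626 [1.9025, 3.1225, -1.2407, -0.0207]
top6 24 [ 0.6846 -0.0496] 0.1621 [-0.0125, 1.2075, 3.1275, -1.9357]
top6 25 [0.5328 0.2371] 0.1623 [3.1219, -1.9413, -0.0213, 1.1987]
top6 24 [ 0.4999 -0.0267] 0.1617 [-1.2368, -0.0168, 1.9032, 3.1232]
top6 (0.028, 0.034) 41 [214.2 263.6] [0.4133 0.1156 0.0327]
side6 19 [0.5317 0.2371] 0.1628 [3.1282, -1.935, -0.015, 1.205]
side6 28 [ 0.6834 -0.0501] 0.162 [-0.0205, 1.1995, 3.1195, -1.9437]
side6 32 [ 0.4987 -0.0273] 0.1629 [-1.2402, -0.0202, 1.8998, 3.1198]
side6 (0.028, 0.034) 28 [189.2 213.9] [0.4129 0.1135 0.0318]
top6 1711 [0.00321025 0.10979289] 0.11010682299219113
side6 976 [1.10500271e-04 1.10733312e-01] 0.11074422746132744
top0 (0.13, 0.16) 424 [246.6 186.8] [0.5747 0.0361 0.1454]
top0 (0.13, 0.16) 230 [ 82.8 184.3] [0.585  0.3666 0.1481]
top0 (0.13, 0.16) 205 [350.  197.9] [ 0.5481 -0.1717  0.149 ]
top0 (0.044, 0.056) 113 [291.  265.8] [ 0.4067 -0.0588  0.0497]
top0 (0.02, 0.027) 446 [119.4 243.6] [0.4623 0.3371 0.0236]
top6 (0.13, 0.16) 231 [ 82.9 184.3] [0.585  0.3666 0.1479]
top6 (0.044, 0.056) 112 [291.  265.9] [ 0.4066 -0.0587  0.05  ]
top6 (0.02, 0.027) 441 [119.3 243.5] [0.4627 0.3373 0.0236]
```

View pics/s6c.png

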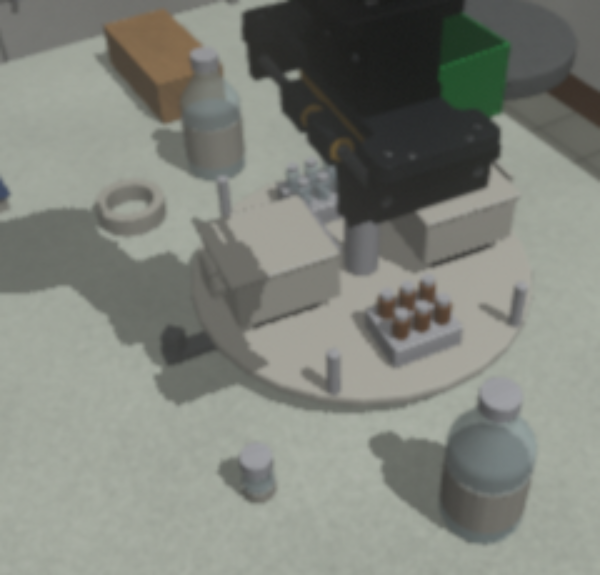

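The lid is shut flat at 110 mm at (265,245) in the crop. The case is in line with the pointer to about 1°, and the vial, tape and bottles show no movement. The arm is clear, so I hand in.

```bash
python3 -m inch '[[0,0,0,0,0,0],[0,0,0,0,0,0]]'; python3 -c "
from bench import ctrl
print(ctrl.close_job())"
```

```text
time: 13.15
position: [0.4955, -0.0713, 0.2776]
tool_rot: [0.166, 3.137, -0.0]
ft_force: [-0.0, 0.2, 0.1]
grip_width: 0.005
grip_force: 0.0
the job is handed in; nothing more can be done
None
```

I turned the carousel until the open case stood within about 1° of the pointer, then pressed its lid until it clicked; the highest reading was 15 N, and the lid stayed shut when I let go. The bottles, vial and tape were left where they stood, and I handed the job in at about 13 s; no verdict came back.

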